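# Release the latched length key of a packing bench tape dispenser

### The arm

A 6-joint arm with a two-finger parallel gripper is mounted at the origin on the work surface. World frame = base frame: x ahead of the robot, y to its left, z up, the work surface at z = 0. Lengths are in m, angles in rad, forces in N, time in s.
With the tool pointing down it reaches from about 0.35 to 0.85 m from the base axis. Payload 8.1 kg.
Tool frame: the origin (TCP) lies between the finger pads; the fingertips stand 14 mm ahead of it and the grasp point (between the pads) lies 5 mm behind it; z points along the fingers, y is the line along which they close (so a half turn about z gives the same grasp; the last joint's range is limited). The gripper opens to 85 mm and grips with 20 to 120 N. Pads are 22 mm wide; open, the fingers measure 114 mm over their backs; the gripper's body (76 mm by 85 mm) begins 54 mm behind the grasp point. The pads swing forward as they close: fully open they stand 13 mm farther back than shut.
Start: joints at [1.043, 0.13, 1.488, -0, 1.523, -0.085], TCP at [0.257, 0.542, 0.245] pointing down, gripper open.
Joint ranges: [-2.96, 2.96], [-0.89, 2.26], [0.02, 2.5], [-1.34, 4.48], [0, 2.73], [-2.66, 2.66]. Speed limits (rad/s): [2.39, 2.39, 2.79, 3.14, 3.14, 3.14].

### API

Orientations are given as a 3x3 rotation matrix whose columns are the frame's x, y, z axes.
In Python, from cell import monitor, optics, ticket gives the robot as it stands.
- The arm moves only by the tool servo_tool, never from a script. Its argument "moves" is a list of rows, each a list of 6 numbers: the shift along the tool's x, y, z in units of 30 mm (1.0 is 30 mm), then the turn, a rotation vector about the tool's x, y, z in units of 5 degrees (1.0 is 5 degrees). A call has exactly 8 rows; each row shifts and turns the commanded pose from where the row before left it, along the tool's axes as they then stand; what a row does not reach is not made up. A row lasts 1/12 s, in which the tool goes at most 41.7 mm and 7.16 degrees, less where a joint would pass 70% of its speed; a pose out of reach is approached as far as the arm can. A call is refused whole if a number of a shift passes 1 or a number of a turn 1, either way. A call with a gripper value outside its range is refused whole. "claw" is the finger opening in mm, from 0 to 85.4, set as the call begins (left out, the last holds). The fingers move at their own pace and stop on an object; "force" is the grip in N (left out, the last holds). Time passes only in rows, so rows that do not move let the fingers close, or fill a call up. It gives the time, the measured TCP pose, the force, the opening and the grip force at its end, in the units of the state.
- monitor.read_state(): the state, without advancing time (a new reading comes with each control period).
- optics.camera(name): name is "scene" or "side" or "wrist"; returns a dict with "frame" (480x640x3 uint8, blue, green, red), "range_z" (480x640 float32, m along the optical axis (not along the pixel's ray), 0 where there is no reading), "camera_matrix" (3x3 intrinsics, pixels), "k1" (the pictures are not rectified: a ray, as slopes to the right and down, at radius r is drawn at 1 + k1 r^2 times it, then the intrinsics apply), "camera_from_world" (4x4, takes a point from world to camera coordinates); the wrist camera has in their place "mount" (4x4, takes a point from camera to tool coordinates, whose origin is the TCP and whose axes are the flange's). Camera axes: x right, y down, z forward; pixel columns grow to the right and rows downward; lengths in m; the calibration is good to about 2 mm. A picture is of the moment at which its call begins: read the wrist's pose just before it.
- ticket.sign_off(): hands the job in; it is judged then, once.
The state is a dict: "t": time; "joint_pos": joint angles; "joint_vel": joint speeds; "effort": joint torques, N m; "tcp_pos": TCP position; "tcp_rot": TCP orientation; "contact_force": force on the tool from outside, world axes, zero at the start; "ft_torque": the same for the moment, N m; "grip_width": opening from 0.0 (shut) to 1.0 (fully open); "grasp_force": force on a finger pad.
Only numpy, scipy, OpenCV 4.12 (cv2) and the standard library are available. Lean on these libraries where they do the work, as an engineer would, in place of code of your own. Each camera call takes 0.05 s, during which the arm holds its last target. There are 200 camera calls.

### The job

One of the four identical white keys on the tape dispenser is latched down. Find out which one it is, by tapping the keys lightly if need be, without pushing any of the other three all the way in, and press the latched one fully down and let go so that it springs up level with the others. Leave the other things on the bench where they are and pick nothing up.

Things in the scene. Friction and masses are not known exactly. Their poses are not given: they have to be found in the camera images.
- console: Grey tape dispenser, fixed, 170 (its x) by 360 (its y) by 60 mm high; origin at the centre of its underside, z up. Flat deck at z = 60 mm with four keys in a row along y, at x = -20 mm. At the +y end (130 mm out) a paper roll between blue cheeks, up to 124 mm high; on the deck a 12 mm high steel tear bar at x = 55 mm. Key tops are 34 mm (x) by 28 mm (y), pitch 46 mm.
- slot_1 (a point): Key place 1 of 4, from the roll (+y) end. Point fixed to the dispenser: centre of the top of a raised key, 70 mm above the bench; does not move with the key. A latched key's top is 4 mm lower. Raised key: starts to give at about 1.5 N, then about 0.9 N per mm (7 N at 6 mm), 8 mm travel, latches at the bottom (7.5 N).
- slot_2 (a point): Key place 2 of 4, as slot_1. The latched key (in any of the places) does not give below about 5 N; pressed with about 7.5 N it goes 4 mm farther, to 8 mm below this point, where its latch lets go; it then rises with the finger until its top is level with the raised keys.
- slot_3 (a point): Key place 3 of 4: fixed point at the centre of the top of a raised key there, as slot_1.
- slot_4 (a point): Key place 4 of 4, farthest from the roll: fixed point at the centre of the top of a raised key there, as slot_1.
- key_a (a joint): Travel in m of one of the four keys from where it stood at the start, downward positive: 0 at the start for raised and latched keys alike. The letters are dealt to the places at random. Raised key: 0 to 0.008. Latched key: 0 to 0.004 when pressed, -0.004 once released and level with the others.
- key_b (a joint): Travel in m of one of the four keys from where it stood at the start, downward positive: 0 at the start for raised and latched keys alike. The letters are dealt to the places at random. Raised key: 0 to 0.008. Latched key: 0 to 0.004 when pressed, -0.004 once released and level with the others.
- key_c (a joint): Travel in m of one of the four keys from where it stood at the start, downward positive: 0 at the start for raised and latched keys alike. The letters are dealt to the places at random. Raised key: 0 to 0.008. Latched key: 0 to 0.004 when pressed, -0.004 once released and level with the others.
- key_d (a joint): Travel in m of one of the four keys from where it stood at the start, downward positive: 0 at the start for raised and latched keys alike. The letters are dealt to the places at random. Raised key: 0 to 0.008. Latched key: 0 to 0.004 when pressed, -0.004 once released and level with the others.
- tape_roll: Bystander: yellow tape roll lying flat, 90 mm across, 45 mm high; origin at the centre of its underside.
- pen_cup: Bystander: empty blue plastic cup, 76 mm across, 95 mm high; origin at the centre of its underside.
- map_piece: Bystander: dark brown wooden map piece, about 130 by 90 mm, 8 mm thick, lying flat; origin at the underside.
- glue_gun: Bystander: black hot glue gun with red nozzle lying on its side, about 270 mm long, 45 mm high; origin at the underside of its barrel.
- stamp_pad: Bystander: green closed stamp pad, 70 by 100 by 22 mm; origin at the centre of its underside.
- brush: Bystander: flat brush with a wooden handle, about 200 mm long, lying along its own x axis; origin at its underside.

How it is judged:
By the outcome, as a careful person would: the job done as asked, in the order asked, and still so for the second after the job is handed in, with the robot touching nothing.
It also fails if it takes over 46 s, if anything falls off the work surface, if the arm or the gripper's body presses on something with over 40 N, if the wrist force passes 120 N, or if a joint passes its speed limit or range.

## Working session

There is one attempt and no reset: what is moved stays moved. The work goes in short steps, Python scripts to look and compute and a tool call to move; the robot and the scene stay as the last step left them, time stands still between calls to the robot, and variables do not carry over. Pictures are saved under pics/ and viewed, at most 10 in all, crops included, and the job is handed in when it is done.

Besides the shell and the picture viewer there is one more tool, called after "Emit:" as name(argument=value, ...), one argument or row to a line, values as JSON. servo_tool: Moves the arm, as the interface text tells. Its arguments: {"type":"object","properties":{"moves":{"type":"array","items":{"type":"array","items":{"type":"number"}}},"claw":{"type":"number"},"force":{"type":"number"}},"required":["moves"]}

```bash
mkdir -p pics; cat > h.py <<'E'
import numpy as np, cv2
from cell import monitor, optics, ticket
def grab(n):
    s=monitor.read_state(); c=optics.camera(n)
    if 'mount' in c:
        T=np.eye(4);T[:3,:3]=s['tcp_rot'];T[:3,3]=s['tcp_pos']; c['w']=T@np.array(c['mount'])
    else: c['w']=np.linalg.inv(np.array(c['camera_from_world']))
    return s,c
def rays(c,px):
    K=np.array(c['camera_matrix']);k=c['k1']
    d=(np.array(px,float).reshape(-1,2)-K[:2,2])/[K[0,0],K[1,1]]
    u=d.copy()
    for _ in range(20): u=d/(1+k*(u**2).sum(1,keepdims=True))
    return np.c_[u,np.ones(len(u))]
def onplane(c,px,z):
    r=rays(c,px)@c['w'][:3,:3].T; o=c['w'][:3,3]
    return o+r*((z-o[2])/r[:,2])[:,None]
def bydepth(c,px):
    px=np.array(px,int).reshape(-1,2); r=rays(c,px)*c['range_z'][px[:,1],px[:,0]][:,None]
    return r@c['w'][:3,:3].T+c['w'][:3,3]
E
python3 - <<'E'
from h import *
for n in('scene','side'):
    s,c=grab(n); cv2.imwrite(f'pics/{n}0.png',c['frame'])
    print(n,c['w'][:3,3].round(3))
print({k:np.round(v,3).tolist() for k,v in s.items()})
E
```

```text
scene [ 1.352 -0.283  0.655]
side [ 0.15  -0.43   0.896]
{'t': 0.05, 'joint_pos': [1.043, 0.131, 1.489, 0.0, 1.523, -0.085], 'joint_vel': [0.001, 0.001, -0.003, -0.0, -0.0, -0.002], 'effort': [0.001, -57.139, -50.233, -0.0, 0.009, -0.0], 'tcp_pos': [0.257, 0.542, 0.244], 'tcp_rot': [[-0.904, 0.428, -0.001], [0.428, 0.904, -0.002], [0.0, -0.002, -1.0]], 'contact_force': [-0.137, 0.822, -0.412], 'ft_torque': [-0.019, -0.038, -0.056], 'grasp_force': 0.0, 'grip_width': 1.001}
```

View pics/scene0.png

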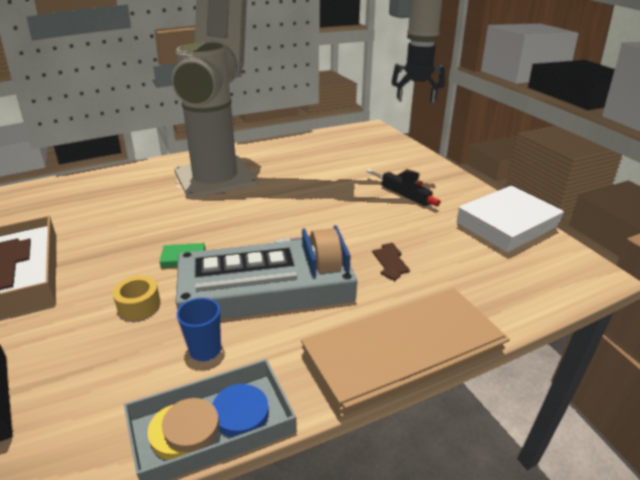

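View pics/side0.png

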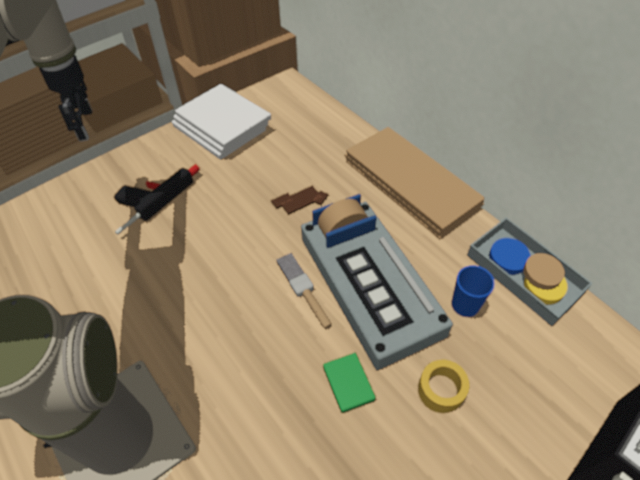

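The dispenser's four keys show in both views: side at about (355,262), (366,277), (378,295) and (389,313), scene at about (210–278, 260). Next I'll measure the key centres.

```bash
python3 - <<'E'
from h import *
for n,(x0,y0,x1,y1) in (('side',(335,245,410,330)),('scene',(195,245,300,280))):
    s,c=grab(n); f=c['frame'][y0:y1,x0:x1]
    hsv=cv2.cvtColor(f,cv2.COLOR_BGR2HSV)
    m=((hsv[...,2]>185)&(hsv[...,1]<40)).astype(np.uint8)
    N,l,st,ce=cv2.connectedComponentsWithStats(m)
    for i in range(1,N):
        if st[i,4]<40: continue
        p=ce[i]+[x0,y0]
        ys,xs=np.nonzero(l==i); q=bydepth(c,np.c_[xs+x0,ys+y0])
        print(n,p.round(1),st[i,4],onplane(c,p,.07)[0].round(4),np.median(q,0).round(4))
E
```

```text
side [356.5 261.7] 132 [ 0.5627 -0.0128  0.07  ] [ 0.5636 -0.0111  0.0665]
side [367.1 277.3] 142 [ 0.5539 -0.0554  0.07  ] [ 0.5537 -0.0558  0.0702]
side [378.2 294.7] 154 [ 0.5434 -0.1001  0.07  ] [ 0.5429 -0.1003  0.0707]
side [389.8 313.1] 172 [ 0.5328 -0.1449  0.07  ] [ 0.5327 -0.1451  0.0701]
scene [276. 256.] 106 [ 0.5703 -0.0111  0.07  ] [ 0.5673 -0.01    0.068 ]
scene [254.4 257. ] 106 [ 0.5547 -0.054   0.07  ] [ 0.5573 -0.0543  0.0718]
scene [232.3 259.5] 108 [ 0.5441 -0.099   0.07  ] [ 0.5469 -0.0996  0.0717]
scene [210.2 262.1] 112 [ 0.5337 -0.144   0.07  ] [ 0.5371 -0.1445  0.0718]
scene [265.1 276.3] 99 [ 0.6265 -0.0559  0.07  ] [ 0.6316 -0.0581  0.074 ]
```

Depth in both views puts key 1 (by the roll) about 4 mm lower than the others. I'll turn the tool to line up with the dispenser and go above it, with the fingers shut.

Emit:
servo_tool(
  moves=[
    [0,0,0,0,0,0.97],
    [0,0,0,0,0,0.97],
    [0,0,0,0,0,0.97],
    [0,0,0,0,0,0.97],
    [0,0,0,0,0,0.97],
    [0,0,0,0,0,0.97],
    [0,0,0,0,0,0.97],
    [0,0,0,0,0,0.97],
  ],
  claw=0,
  force=20,
)

```text
t: 0.87
tcp_pos: [0.257, 0.542, 0.245]
tcp_rot: [[-0.432, 0.902, -0.0], [0.902, 0.432, -0.0], [-0.0, -0.0, -1.0]]
contact_force: [-0.5, 0.2, 0.6]
grip_width: -0.003
grasp_force: 0.0
```

Emit:
servo_tool(
  moves=[
    [0,0,0,0,0,0.97],
    [0,0,0,0,0,0.97],
    [0,0,0,0,0,0.97],
    [0,0,0,0,0,0.97],
    [0,0,0,0,0,0.97],
    [0,0,0,0,0,0.97],
    [0,0,0,0,0,0.97],
    [0,0,0,0,0,0.97],
  ],
)

```text
t: 1.53
tcp_pos: [0.257, 0.542, 0.245]
tcp_rot: [[0.229, 0.974, -0.0], [0.974, -0.229, -0.0], [-0.0, -0.0, -1.0]]
contact_force: [-0.4, -0.4, -0.7]
grip_width: -0.001
grasp_force: 0.0
```

Emit:
servo_tool(
  moves=[
    [-0.9,0.88,0,0,0,0],
    [-0.97,0.88,0,0,0,0],
    [-0.97,0.88,0,0,0,0],
    [-0.97,0.88,0,0,0,0],
    [-0.97,0.88,0,0,0,0],
    [-0.97,0.88,0,0,0,0],
    [-0.97,0.88,0,0,0,0],
    [-0.97,0.88,0,0,0,0],
  ],
)

```text
t: 2.2
tcp_pos: [0.4115, 0.2682, 0.2453]
tcp_rot: [[0.224, 0.975, 0.0], [0.975, -0.224, 0.0], [0.0, 0.0, -1.0]]
contact_force: [1.1, 1.2, 0.4]
grip_width: 0.001
grasp_force: 0.0
```

Emit:
servo_tool(
  moves=[
    [-0.97,0.88,0,0,0,0],
    [-0.97,0.88,0,0,0,0],
    [-0.97,0.88,0,0,0,0],
    [-0.97,0.88,0,0,0,0],
    [-0.97,0.88,0,0,0,0],
    [-0.97,0.88,0,0,0,0],
    [-0.97,0.88,0,0,0,0],
    [-0.5,0.5,0,0,0,0],
  ],
)

```text
t: 2.87
tcp_pos: [0.5578, 0.0081, 0.245]
tcp_rot: [[0.227, 0.974, 0.0], [0.974, -0.227, -0.001], [-0.001, 0.0, -1.0]]
contact_force: [0.8, 0.0, 0.2]
grip_width: 0.001
grasp_force: 0.0
```

Emit:
servo_tool(
  moves=[
    [0,0,0,0,0,0],
    [0,0,0,0,0,0],
    [0,0,0,0,0,0],
    [0,0,0,0,0,0],
    [0,0,0,0,0,0],
    [0,0,0,0,0,0],
    [0,0,0,0,0,0],
    [0,0,0,0,0,0],
  ],
)

```text
t: 3.53
tcp_pos: [0.5566, 0.0125, 0.2454]
tcp_rot: [[0.224, 0.975, 0.0], [0.975, -0.224, -0.0], [0.0, 0.0, -1.0]]
contact_force: [-0.8, -0.3, 0.0]
grip_width: 0.003
grasp_force: 0.0
```

```bash
python3 - <<'E'
from h import *
s,c=grab('wrist'); f=c['frame']; cv2.imwrite('pics/w1.png',f)
print({k:np.round(s[k],3).tolist() for k in('t','tcp_pos','tcp_rot','contact_force','grip_width')})
hsv=cv2.cvtColor(f,cv2.COLOR_BGR2HSV)
m=((hsv[...,2]>170)&(hsv[...,1]<40)).astype(np.uint8)
N,l,st,ce=cv2.connectedComponentsWithStats(m)
for i in range(1,N):
    if st[i,4]<300: continue
    ys,xs=np.nonzero(l==i); q=bydepth(c,np.c_[xs,ys])
    print(ce[i].round(1),st[i,4],onplane(c,ce[i],.07)[0].round(4),np.median(q,0).round(4))
E
```

```text
{'t': 3.533, 'tcp_pos': [0.557, 0.013, 0.245], 'tcp_rot': [[0.224, 0.975, 0.0], [0.975, -0.224, -0.0], [0.0, 0.0, -1.0]], 'contact_force': [-0.823, -0.255, 0.046], 'grip_width': 0.003}
[194.6 167.9] 409 [0.4776 0.0656 0.07  ] [0.462  0.0623 0.02  ]
[329.5 245.7] 479 [ 0.5583 -0.0124  0.07  ] [ 0.558  -0.0137  0.0661]
[337.  288.2] 730 [ 0.5564 -0.0473  0.07  ] [ 0.5562 -0.0473  0.0701]
[430.  336.9] 517 [ 0.6201 -0.1056  0.07  ] [ 0.6197 -0.1044  0.0719]
```

View pics/w1.png

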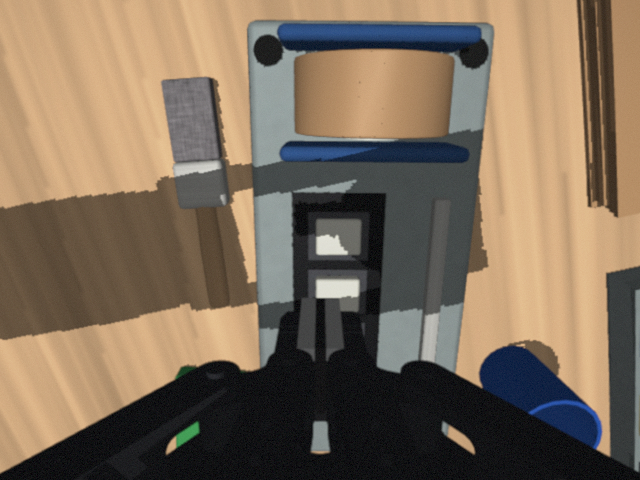

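The wrist view shows key 1 as the square centred at about (338,237), partly in shadow, with its depth again about 4 mm below key 2's at (337,288). Next I'll work out the shift.

```bash
python3 - <<'E'
from h import *
s,c=grab('wrist')
p=onplane(c,[[338.5,237.5]],.066)[0]
g=np.array([[338-10,228],[345,235],[350,245],[335,240]]); print(p.round(4),bydepth(c,g).round(4))
R=np.array(s['tcp_rot'])
for q in (p,[.565,-.0105,.066]): print(((R.T@(np.array(q)-s['tcp_pos']))/.03).round(3))
E
```

```text
[ 0.5661 -0.0091  0.066 ] [[ 5.600e-01  1.000e-04  6.650e-02]
 [ 5.712e-01 -8.200e-03  6.610e-02]
 [ 5.733e-01 -1.700e-02  6.550e-02]
 [ 5.630e-01 -1.080e-02  6.460e-02]]
[-0.625  0.465  5.981]
[-0.679  0.441  5.981]
```

Emit:
servo_tool(
  moves=[
    [-0.35,0.23,0,0,0,0],
    [-0.33,0.22,0,0,0,0],
    [0,0,0.9,0,0,0],
    [0,0,0.9,0,0,0],
    [0,0,0.9,0,0,0],
    [0,0,0.9,0,0,0],
    [0,0,0.9,0,0,0],
    [0,0,0.5,0,0,0],
  ],
)

```text
t: 4.3
tcp_pos: [0.5637, -0.0121, 0.0916]
tcp_rot: [[0.225, 0.974, -0.004], [0.974, -0.225, 0.0], [-0.001, -0.004, -1.0]]
contact_force: [-0.5, -0.6, -0.9]
grip_width: 0.001
grasp_force: 0.0
```

Emit:
servo_tool(
  moves=[
    [0,0,0,0,0,0],
    [0,0,0,0,0,0],
    [0,0,0.05,0,0,0],
    [0,0,0.05,0,0,0],
    [0,0,0,0,0,0],
    [0,0,0,0,0,0],
    [0,0,0,0,0,0],
    [0,0,0,0,0,0],
  ],
)

```text
t: 4.97
tcp_pos: [0.5656, -0.0109, 0.0928]
tcp_rot: [[0.224, 0.975, 0.001], [0.975, -0.224, -0.0], [0.0, 0.001, -1.0]]
contact_force: [0.2, -0.8, -1.0]
grip_width: 0.006
grasp_force: 0.0
```

```bash
python3 - <<'E'
from h import *
s,c=grab('side'); cv2.imwrite('pics/s2.png',cv2.resize(c['frame'][170:370,270:480],None,fx=3,fy=3))
print({k:np.round(s[k],4).tolist() for k in('t','tcp_pos','contact_force')})
E
```

```text
{'t': 4.9667, 'tcp_pos': [0.5656, -0.0109, 0.0928], 'contact_force': [0.1753, -0.7564, -0.99]}
```

View pics/s2.png

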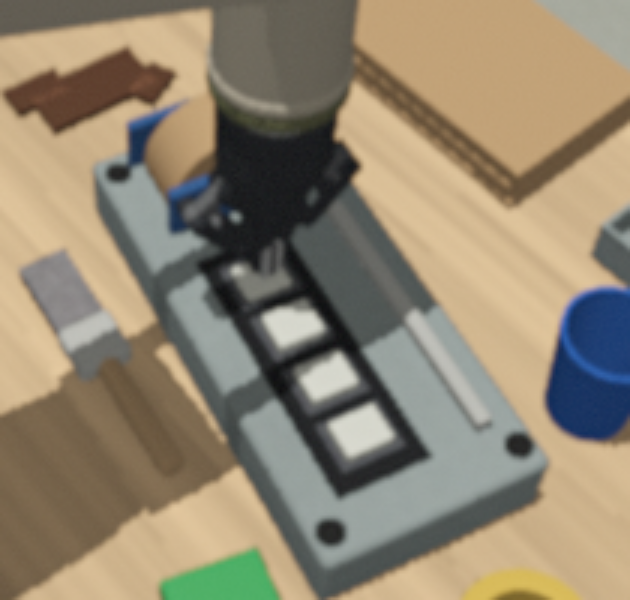

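The shut fingertips stand over key 1, at (270,270) in the crop. Now a slow light tap.

Emit:
servo_tool(
  moves=[
    [0,0,0.1,0,0,0],
    [0,0,0.1,0,0,0],
    [0,0,0.06,0,0,0],
    [0,0,0.04,0,0,0],
    [0,0,0,0,0,0],
    [0,0,0,0,0,0],
    [0,0,0,0,0,0],
    [0,0,0,0,0,0],
  ],
)

```text
t: 5.68
tcp_pos: [0.5654, -0.011, 0.0834]
tcp_rot: [[0.224, 0.974, 0.0], [0.974, -0.224, -0.0], [0.0, 0.0, -1.0]]
contact_force: [0.3, 0.4, 0.8]
grip_width: -0.0
grasp_force: 0.0
```

Emit:
servo_tool(
  moves=[
    [0,0,0.03,0,0,0],
    [0,0,0,0,0,0],
    [0,0,0.03,0,0,0],
    [0,0,0,0,0,0],
    [0,0,0,0,0,0],
    [0,0,0,0,0,0],
    [0,0,0,0,0,0],
    [0,0,0,0,0,0],
  ],
)

```text
t: 6.35
tcp_pos: [0.5653, -0.0109, 0.0815]
tcp_rot: [[0.224, 0.974, 0.0], [0.974, -0.224, -0.0], [-0.0, 0.0, -1.0]]
contact_force: [0.3, 0.5, 0.2]
grip_width: 0.003
grasp_force: 0.0
```

There is no force 2.5 mm below the raised level, so key 1 is the low one. I'll go on carefully.

Emit:
servo_tool(
  moves=[
    [0,0,0.03,0,0,0],
    [0,0,0,0,0,0],
    [0,0,0.03,0,0,0],
    [0,0,0,0,0,0],
    [0,0,0,0,0,0],
    [0,0,0,0,0,0],
    [0,0,0,0,0,0],
    [0,0,0,0,0,0],
  ],
)

```text
t: 7.02
tcp_pos: [0.5653, -0.0109, 0.0799]
tcp_rot: [[0.224, 0.974, 0.0], [0.974, -0.224, -0.0], [0.0, 0.0, -1.0]]
contact_force: [-2.2, 0.3, 4.8]
grip_width: -0.001
grasp_force: 2.5
```

Emit:
servo_tool(
  moves=[
    [0,0,0.03,0,0,0],
    [0,0,0,0,0,0],
    [0,0,0,0,0,0],
    [0,0,0,0,0,0],
    [0,0,0,0,0,0],
    [0,0,0,0,0,0],
    [0,0,0,0,0,0],
    [0,0,0,0,0,0],
  ],
)

```text
t: 7.68
tcp_pos: [0.5654, -0.0109, 0.079]
tcp_rot: [[0.224, 0.974, 0.0], [0.974, -0.224, -0.0], [0.0, 0.0, -1.0]]
contact_force: [-2.3, 0.0, 5.5]
grip_width: 0.002
grasp_force: 2.9
```

It was stiff at contact, with about 5 N at 0.080, so key 1 is latched. I'll press it to the bottom.

Emit:
servo_tool(
  moves=[
    [0,0,0.03,0,0,0],
    [0,0,0.03,0,0,0],
    [0,0,0.02,0,0,0],
    [0,0,0.02,0,0,0],
    [0,0,0,0,0,0],
    [0,0,0,0,0,0],
    [0,0,0,0,0,0],
    [0,0,0,0,0,0],
  ],
)

```text
t: 8.35
tcp_pos: [0.5655, -0.011, 0.0767]
tcp_rot: [[0.224, 0.974, 0.0], [0.974, -0.224, -0.0], [-0.0, 0.0, -1.0]]
contact_force: [-5.3, 1.0, 11.7]
grip_width: -0.003
grasp_force: 5.9
```

Emit:
servo_tool(
  moves=[
    [0,0,0.03,0,0,0],
    [0,0,0,0,0,0],
    [0,0,0,0,0,0],
    [0,0,0,0,0,0],
    [0,0,0,0,0,0],
    [0,0,0,0,0,0],
    [0,0,0,0,0,0],
    [0,0,0,0,0,0],
  ],
)

```text
t: 9.02
tcp_pos: [0.5655, -0.011, 0.0761]
tcp_rot: [[0.224, 0.975, 0.0], [0.975, -0.224, -0.0], [-0.0, 0.0, -1.0]]
contact_force: [-7.8, 0.0, 14.6]
grip_width: 0.004
grasp_force: 7.3
```

Emit:
servo_tool(
  moves=[
    [0,0,-0.06,0,0,0],
    [0,0,-0.06,0,0,0],
    [0,0,-0.06,0,0,0],
    [0,0,0,0,0,0],
    [0,0,0,0,0,0],
    [0,0,0,0,0,0],
    [0,0,0,0,0,0],
    [0,0,0,0,0,0],
  ],
)

```text
t: 9.68
tcp_pos: [0.5654, -0.0109, 0.0806]
tcp_rot: [[0.224, 0.975, 0.0], [0.975, -0.224, -0.0], [0.0, 0.0, -1.0]]
contact_force: [-2.9, 1.2, 6.5]
grip_width: -0.001
grasp_force: 3.3
```

Emit:
servo_tool(
  moves=[
    [0,0,-0.1,0,0,0],
    [0,0,-0.3,0,0,0],
    [0,0,-0.9,0,0,0],
    [0,0,-0.9,0,0,0],
    [0,0,-0.9,0,0,0],
    [0,0,-0.9,0,0,0],
    [0,0,-0.9,0,0,0],
    [0,0,0,0,0,0],
  ],
)

```text
t: 10.35
tcp_pos: [0.5682, -0.0113, 0.2346]
tcp_rot: [[0.224, 0.974, 0.01], [0.974, -0.224, -0.001], [0.001, 0.01, -1.0]]
contact_force: [1.9, -0.8, 1.1]
grip_width: -0.002
grasp_force: 0.0
```

Emit:
servo_tool(
  moves=[
    [0.6,-0.4,0,0,0,0],
    [0,0,0,0,0,0],
    [0,0,0,0,0,0],
    [0,0,0,0,0,0],
    [0,0,0,0,0,0],
    [0,0,0,0,0,0],
    [0,0,0,0,0,0],
    [0,0,0,0,0,0],
  ],
)

```text
t: 11.02
tcp_pos: [0.5577, 0.009, 0.2271]
tcp_rot: [[0.225, 0.974, -0.0], [0.974, -0.225, -0.0], [-0.0, -0.0, -1.0]]
contact_force: [-0.9, 0.6, 0.4]
grip_width: -0.001
grasp_force: 0.0
```

```bash
python3 - <<'E'
from h import *
s,c=grab('wrist'); print(s['t'],np.round(s['tcp_pos'],4)); cv2.imwrite('pics/w3.png',c['frame'])
for x,y in((338,237),(338,288)):
    xs,ys=np.meshgrid(range(x-14,x+15),range(y-8,y+8)); print(np.median(bydepth(c,np.c_[xs.ravel(),ys.ravel()]),0).round(4))
s,c=grab('side')
for p in((356,262),(367,277),(378,295),(390,313)):
    xs,ys=np.meshgrid(range(p[0]-3,p[0]+4),range(p[1]-3,p[1]+4)); print('side',np.median(bydepth(c,np.c_[xs.ravel(),ys.ravel()]),0).round(4))
E
```

```text
11.0167 [0.5577 0.009  0.2271]
[ 0.5675 -0.0048  0.0701]
[ 0.5592 -0.0427  0.0695]
side [ 0.5612 -0.0124  0.0703]
side [ 0.5541 -0.0547  0.0706]
side [ 0.5422 -0.1001  0.0702]
side [ 0.5333 -0.1451  0.0702]
```

View pics/w3.png

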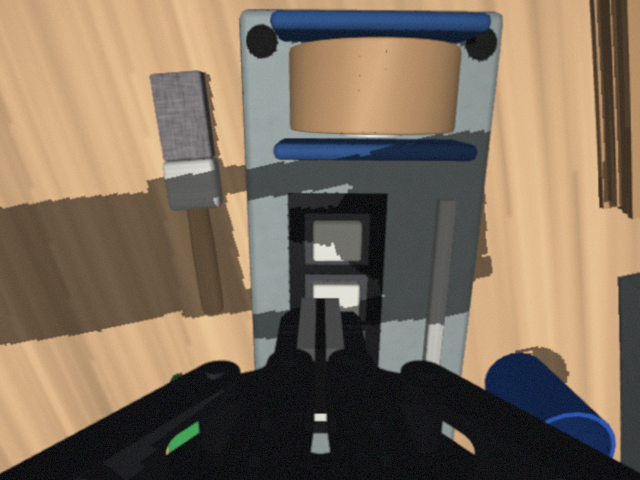

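Key 1, at (337,241), is now level with the others: all four tops read about 0.070 m. The robot is clear of everything.

```bash
python3 -c "
from cell import ticket; print(ticket.sign_off())"
```

```text
the job is handed in; nothing more can be done
None
```

The latched key was key 1, next to the paper roll; I pressed it fully down and let go, it now stands level with the other three, which I never touched, and the job is handed in.

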